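# Check the gear gap through the guard window

### The job

Take the gauge with the narrower blade out of the rack and pass it down through the slotted window in the top of the gear unit's guard, into the gap beside the gear, without forcing it, until the line across its blade is level with the top of the window. Finish while still holding it there upright, still and off the bottom, for the gap to be read; leave the wider gauge in the rack.

Things in the scene. Friction and masses are not known exactly. Their poses are not given: they have to be found in the camera images.
- narrow_gauge_grip (a point): Centre of the black plastic grip of the narrow gauge, the one to use: grip 30 (x) by 16 (y) by 44 mm high, this point half-way up, 128 mm above the table at the start. It stands upright in either of the rack's two places. z is up along the gauge; turned half round it is the same. Under the grip is a steel collar 48 (x) by 18 (y) by 6 mm that rests on the rack.
- narrow_gauge: The narrow gauge (about 130 g, 136 mm tall); origin at the lower end of its tip, 114 mm below the grip's centre, axes as for the grip. Below the collar its steel blade is 24 mm wide (x), 6 mm thick (y) and 86 mm long.
- narrow_gauge_mark (a point): The dark depth line round the narrow gauge's blade, 15 mm below the collar, 43 mm below the centre of the grip and 71 mm above the tip; this point is the middle of the blade there.
- narrow_gauge_tip (a point): Lower end of the narrow gauge's blade, rounded across its thickness; 114 mm below the centre of the grip.
- wide_gauge_grip (a point): Centre of the grip of the wide gauge, to be left in the rack's other place: built like the narrow one, but its blade is 34 mm wide and its grip 44 (x) by 16 (y) mm; it does not fit the window.
- rack_top (a point): Centre of the top face, 100 mm above the table, of the rack: a metal stand 84 (x) by 156 (y) mm, fixed. The gauges hang in two slots 40 by 10 mm, 37.5 mm to either side of this point along the rack's y, blade width along the rack's x, collars on the top face, tips 14 mm above the table.
- gear_unit: The gear unit under its grey sheet guard, fixed; origin on the table straight below the window's centre, axes as the window's. From there the guard reaches 42 mm to -x (open front), 52 to +x, 50 to -y and 72 to +y, the base plate up to 15 mm more; nothing stands above the guard's top.
- window (a point): Centre of the window's mouth, 104 mm above the table; x along the slot, y across, z up. The slot is 26 (x) by 8 (y) mm, 2 mm larger than the narrow blade both ways, 8 mm deep, mouth bevelled 2 mm. In line below is an 8 mm gap (y) between a gear (+y side; narrowest 59 mm below the mouth) and a flat shoe (-y side, top 34 mm below the mouth); the base is 94 mm below the mouth.
Not all that is in view belongs to the job. Leave any yellow look-alike of the narrow_gauge alone.

How it is judged:
On the way, in this order (a step that is already met when the one before it is completed fails the run):
1. the narrow gauge is lifted clear out of the rack in the fingers (z of narrow_gauge_tip in the frame of rack_top above 0.002 m and contact force between the fingers and narrow_gauge above 1 N), for 0.1 s.
2. the tip has passed through the window (z of narrow_gauge_tip in the frame of window below -0.012 m and horizontal distance between narrow_gauge_tip and window below 0.006 m), for 0.1 s.
At the end, for the whole second after the job is handed in: The fingers hold the narrow gauge still and upright (within 0.1 rad) in the window, its depth line within 6 mm of the window's top and within 4 mm of its centre, its tip in the gap within 7 mm of the window's axis; the wide gauge is within 20 mm of where it was (z of narrow_gauge_mark in the frame of window between -0.006 and 0.006 m and horizontal distance between narrow_gauge_mark and window below 0.004 m and horizontal distance between narrow_gauge_tip and window below 0.007 m and angle between narrow_gauge's own z axis and vertical below 0.1 rad and linear speed of narrow_gauge below 0.02 m/s and contact force between the fingers and narrow_gauge above 1 N and distance of wide_gauge_grip from where it was at the start of the episode below 0.02 m); the arm keeps its last pose, push and grip.
It fails at once if the narrow gauge is forced against the gear unit (over 40 N) (contact force between narrow_gauge and gear_unit above 40 N).
It fails at once if the wide gauge is taken out of the rack (distance of wide_gauge_grip from where it was at the start of the episode above 0.03 m).
It also fails if it takes over 51 s, if anything falls off the work surface, if the arm or the gripper's body presses on something with over 40 N, if the wrist force passes 120 N, or if a joint passes its speed limit or range.

### The arm

A 7-joint arm with a two-finger parallel gripper is mounted at the origin on a cart in front of the work surface, level with it; the furniture and walls round the work are solid. World frame = base frame: x ahead of the robot, y to its left, z up, the work surface at z = 0. Lengths are in m, angles in rad, forces in N, time in s.
With the tool pointing down it reaches from about 0.375 to 0.925 m from the base axis. Payload 3.1 kg.
Tool frame: the origin (TCP) lies on the centre line of the jaws, within the pads' length; the fingertips stand manip.nose_length ahead of it and the grasp point (between the pads) lies 11 mm behind it (manip.nose_length is the distance from the TCP to the fingertips, in m); z points along the fingers, y is the line along which they close (so a half turn about z gives the same grasp; the last joint's range is limited). The gripper opens to 85 mm and grips with 20 to 120 N. Pads are 22 mm wide; open, the fingers measure 114 mm over their backs; the gripper's body (76 mm by 85 mm) begins 54 mm behind the grasp point. The pads swing forward as they close: fully open they stand 13 mm farther back than shut.
Start: joints at [1.157, 0.383, 0.044, 1.598, -0.018, 1.161, -0.05], TCP at [0.202, -0.618, 0.208] pointing down, gripper open.
Joint ranges: [-2.61, 2.61], [-0.41, 2.15], [-1.48, 1.57], [0, 2.5], [-1.57, 4.71], [0.05, 1.97], [-2.85, 2.85]. Speed limits (rad/s): [2.79, 2.79, 3.14, 3.14, 3.14, 3.14, 3.14].

### API

Orientations are given as a unit quaternion [x, y, z, w].
In Python, from workcell import manip gives the robot as it stands.
- The arm moves only by the tool arm_command, never from a script. Its argument "motion" is a list of rows, each a list of 5 numbers: the shift along the tool's x, y, z in cm, then the turn about the tool's z in rad, then the opening, from -1 (shut) to 1 (fully open). A call has 1 to 12 rows; each row is the pose to reach, as a shift and turn from the pose commanded when the call began, along the tool's axes at that moment; what a row does not reach only later rows make up. A row lasts 1/8 s, in which the tool goes at most 62.5 mm and 10.7 degrees, less where a joint would pass 70% of its speed; a pose out of reach is approached as far as the arm can. A call with a gripper value outside its range is refused whole. The fingers move at their own pace and stop on an object; the grip force is fixed at half the most. Time passes only in rows, so rows that repeat a pose let the fingers close. It gives the time, the measured TCP pose, the force, the opening and the grip force at its end, in the units of the state.
- manip.sense(): the state, without advancing time (a new reading comes with each control period).
- manip.camera(name): name is "scene" or "top" or "wrist"; returns a dict with "color" (480x640x3 uint8, red, green, blue), "fx", "fy", "cx", "cy" (pixels), "view" (4x4, takes a point from world to camera coordinates). Camera axes: x right, y up, looking along -z (the intrinsics and any distortion apply to the point x, -y, -z); pixel columns grow to the right and rows downward; lengths in m; the calibration is good to about 2 mm. A picture is of the moment at which its call begins. There is no depth.
- manip.sign_off(): hands the job in; it is judged then, once.
The state is a dict: "time_s": time; "q": joint angles; "joint_vel": joint speeds; "joint_efforts": joint torques, N m; "ee_pos": TCP position; "orientation": TCP orientation; "wrist_force": force on the tool from outside, world axes, zero at the start; "wrist_torque": the same for the moment, N m; "gripper_width": opening from 0.0 (shut) to 1.0 (fully open); "grasp_force": force on a finger pad.
Only numpy, scipy, OpenCV 4.12 (cv2) and the standard library are available. Lean on these libraries where they do the work, as an engineer would, in place of code of your own. Each camera call takes 0.05 s, during which the arm holds its last target. There are 200 camera calls.

## Working session

There is one attempt and no reset: what is moved stays moved. The work goes in short steps, Python scripts to look and compute and a tool call to move; the robot and the scene stay as the last step left them, time stands still between calls to the robot, and variables do not carry over. Pictures are saved under pics/ and viewed, at most 10 in all, crops included, and the job is handed in when it is done.

Besides the shell and the picture viewer there is one more tool, called after "Request:" as a command line: name --pt "numbers of a row" for each row, then --argument value for the rest. arm_command: Moves the arm, as the interface text tells. Its arguments: {"type":"object","properties":{"motion":{"type":"array"}},"required":["motion"]}

```bash
mkdir -p pics; cat > h.py <<'E'
from workcell import manip
import numpy as np, cv2
from scipy.spatial.transform import Rotation as R
def cam(n,save=None):
    c=manip.camera(n)
    if save: cv2.imwrite(f'pics/{save}.png',c['color'][:,:,::-1])
    return c
def ray(c,u,v):
    V=np.array(c['view']); d=np.array([(u-c['cx'])/c['fx'],-(v-c['cy'])/c['fy'],-1])
    return -V[:3,:3].T@V[:3,3], V[:3,:3].T@d
def onz(c,u,v,z):
    o,d=ray(c,u,v); return o+d*(z-o[2])/d[2]
def proj(c,p):
    q=np.array(c['view'])@np.append(p,1); return np.array([c['cx']-c['fx']*q[0]/q[2],c['cy']+c['fy']*q[1]/q[2]])
E
python3 - <<'E'
from h import *
for n in['scene','top','wrist']:
    c=cam(n,n+'0');print(n,[c[k] for k in('fx','fy','cx','cy')],ray(c,c['cx'],c['cy']),[k for k in c])
s=manip.sense();print(s,manip.nose_length)
E
```

```text
scene [482.9341230495511, 482.9341230495511, 321.99190039627086, 233.85962295269357] (array([-0.00756849,  0.71838375,  0.65686881]), array([ 0.47606609, -0.70082337, -0.53123222])) ['color', 'fx', 'fy', 'cx', 'cy', 'view']
top [514.7763865474033, 514.7763865474033, 312.9067680746023, 240.76287732042243] (array([0.31068328, 0.01826535, 1.02563824]), array([ 0.17026322,  0.00655356, -0.98537683])) ['color', 'fx', 'fy', 'cx', 'cy', 'view']
wrist [428.15963787431434, 428.15963787431434, 314.09328758851456, 237.4273520354717] (array([ 0.27899227, -0.5925126 ,  0.37340262]), array([-0.30022869, -0.09455106, -0.94916955])) ['color', 'fx', 'fy', 'cx', 'cy', 'view']
{'time_s': 0.15, 'q': array([ 1.15720595,  0.38367366,  0.04385765,  1.59918538, -0.01790428,
        1.16121113, -0.04991998]), 'joint_vel': array([-1.44310980e-03, -2.82366295e-03, -4.92768656e-04, -5.00906297e-03,
       -6.10927434e-05, -1.33604507e-03, -1.75266255e-03]), 'joint_efforts': array([ 1.82555941e-03, -4.34052980e+01,  1.02708053e+00, -2.49978518e+01,
        1.09021013e-02,  7.30094675e-03, -4.01255434e-06]), 'ee_pos': array([ 0.20162134, -0.61712039,  0.2068719 ]), 'orientation': array([ 9.87556554e-01,  1.57260819e-01, -2.17243194e-04, -1.01954979e-03]), 'wrist_force': array([ 0.41147226,  0.3018939 , -0.29418018]), 'wrist_torque': array([0.05632068, 0.0417008 , 0.06884116]), 'grasp_force': 0.0, 'gripper_width': 0.9958342263254533} 0.008
```

View pics/top0.png

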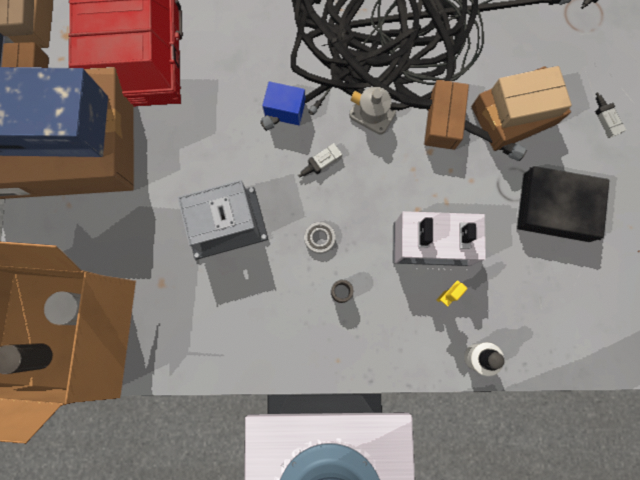

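View pics/scene0.png

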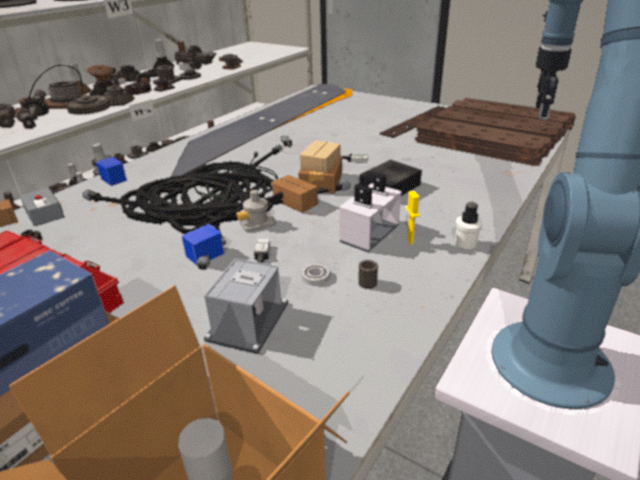

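The top view shows the rack at about (440,238), with the wide gauge at (427,232) and the narrow one at (468,233). The guard is at about (222,215), and the yellow decoy stands at (453,293).

```bash
python3 - <<'E'
from h import *
c=cam('top');im=c['color']
a=cv2.resize(im[165:285,385:505],(400,400),interpolation=cv2.INTER_CUBIC)
b=cv2.resize(im[165:285,165:285],(400,400),interpolation=cv2.INTER_CUBIC)
cv2.imwrite('pics/crop.png',np.hstack([a,b])[:,:,::-1])
for u,v,z in[(427,225,.15),(467,228,.15),(440,225,.1),(222,212,.104),(200,220,.104)]: print(u,v,onz(c,u,v,z).round(3))
E
```

```text
427 225 [ 0.487 -0.174  0.15 ]
467 228 [ 0.481 -0.243  0.15 ]
440 225 [ 0.497 -0.209  0.1  ]
222 212 [0.526 0.191 0.104]
200 220 [0.511 0.231 0.104]
```

View pics/crop.png

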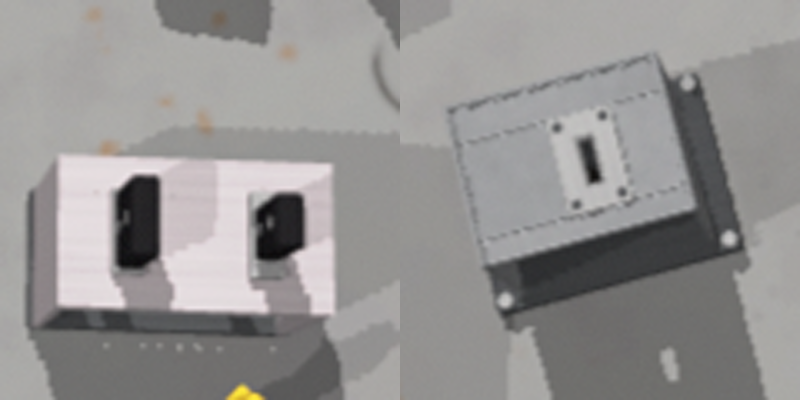

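View pics/wrist0.png

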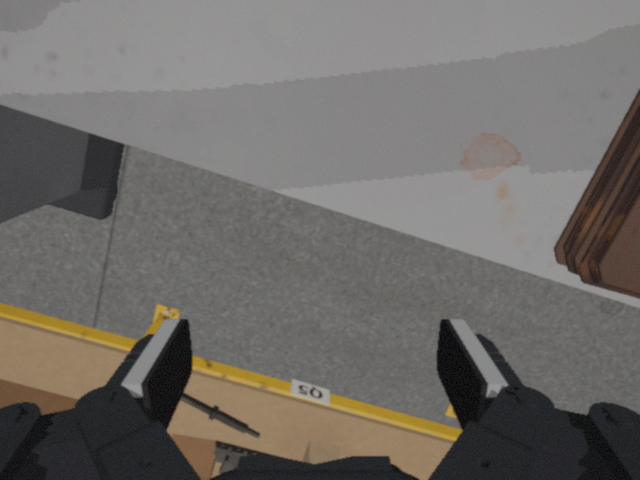

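The crops (3.33x) show the narrow grip's top face at crop (294,221), which is pixel (473.2,231.3). The wide one is at (430.3,231), and the window slot is at about (222,213), turned roughly +15°. The wrist view shows only floor between the fingers.

```bash
cat >> h.py <<'E'
def move(p,yaw):
    "shift in tool axes cm, turn about tool z so that tool x has world yaw (mod pi)"
    s=manip.sense(); r=R.from_quat(s['orientation']); x=r.as_matrix()[:,0]
    y0=np.arctan2(x[1],x[0]); t=-(yaw-y0); t=(t+np.pi/2)%np.pi-np.pi/2
    print('now',s['ee_pos'].round(4),'yaw',y0.round(4),'F',s['wrist_force'].round(1),'t',s['time_s'],'w',s['gripper_width'],'q7',s['q'][6])
    print('shift cm',(100*r.inv().apply(np.array(p)-s['ee_pos'])).round(2),'turn',t.round(3))
E
python3 - <<'E'
from h import *
c=cam('top')
P=lambda u,v,z:onz(c,385+u/3.3333,165+v/3.3333,z)
n=P(294,221,.15);w=P(151,220,.15);print(n,w,np.linalg.norm(n-w), np.degrees(np.arctan2(*(w-n)[:2]))*-1)
K=[P(*k,.1) for k in[(60,155),(333,163),(335,316),(57,312)]];print(np.round(K,3),np.mean(K,0))
d=K[0]-K[1];e=K[3]-K[2];print(np.linalg.norm(d),np.linalg.norm(K[1]-K[2]),np.arctan2(-d[0],d[1]),np.arctan2(-e[0],e[1]))
Q=lambda u,v,z:onz(c,165+(u-400)/3.3333,165+v/3.3333,z)
win=Q(590,160,.104);G=[Q(*k,.104) for k in[(450,108),(657,53),(695,210),(487,265)]];print(win,np.round(G,3))
d=G[0]-G[1];e=G[3]-G[2];f=G[0]-G[3];print(np.linalg.norm(d),np.linalg.norm(f),np.arctan2(-d[0],d[1]),np.arctan2(-e[0],e[1]),np.arctan2(f[1],f[0]))
move([n[0],n[1],.25],np.arctan2(-(w-n)[0],(w-n)[1]))
E
```

```text
[ 0.4746666  -0.25291771  0.15      ] [ 0.47624795 -0.17901519  0.15      ] 0.07391944248342422 -1.2258150913054537
[[ 0.523 -0.142  0.1  ]
 [ 0.516 -0.292  0.1  ]
 [ 0.431 -0.287  0.1  ]
 [ 0.436 -0.137  0.1  ]] [ 0.47650324 -0.21445561  0.1       ]
0.1500711218972697 0.08504962983582276 -0.04470204925192316 -0.028314244924116775
[0.5240341  0.19072486 0.104     ] [[0.555 0.269 0.104]
 [0.585 0.154 0.104]
 [0.495 0.133 0.104]
 [0.466 0.246 0.104]]
0.11838412371251082 0.09149480787414978 0.25485723390891957 0.2501080767774368 0.25419257722667044
now [ 0.2018 -0.6174  0.2073] yaw 0.316 F [ 0.2 -0.8  0.2] t 0.25 w 0.9994031585664132 q7 -0.049858613058154665
shift cm [ 37.26 -26.17  -4.24] turn 0.337
```

Request:
arm_command --pt "0 0 -4.2 0 1" --pt "37.3 -26.2 -4.2 0.35 1" --pt "37.3 -26.2 -4.2 0.35 1" --pt "37.3 -26.2 -4.2 0.35 1" --pt "37.3 -26.2 -4.2 0.35 1" --pt "37.3 -26.2 -4.2 0.35 1" --pt "37.3 -26.2 -4.2 0.35 0.2" --pt "37.3 -26.2 -4.2 0.35 0.2" --pt "37.3 -26.2 -4.2 0.35 0.2" --pt "37.3 -26.2 -4.2 0.35 0.2" --pt "37.3 -26.2 -4.2 0.35 0.2" --pt "37.3 -26.2 -4.2 0.35 0.2"

```text
time_s: 1.75
ee_pos: [0.4735, -0.2555, 0.2499]
orientation: [1.0, -0.019, -0.0, 0.0]
wrist_force: [-0.7, 0.0, 0.0]
gripper_width: 0.597
grasp_force: 0.0
```

```bash
python3 - <<'E'
from h import *
c=cam('wrist','w1')
move([0.4747,-.2529,.25],-.035)
for p in([.4747,-.2529,.15],[.4762,-.179,.15]): print(proj(c,p))
E
```

```text
now [ 0.4737 -0.2552  0.2499] yaw -0.0384 F [ 0.6 -0.6 -0.2] t 1.8 w 0.6006833242848619 q7 -1.219697407164132
shift cm [ 0.09 -0.23 -0.01] turn -0.003
[309.94155396 225.23306959]
[196.40331413 227.2399401 ]
```

View pics/w1.png

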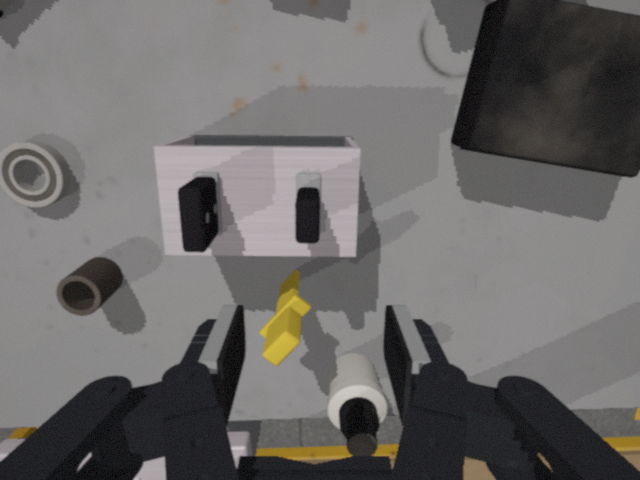

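The wrist view shows the narrow grip at (308,215), spanning rows 187–243, with the wide one at (198,215). The lower edge of the dark blob is the top face's -x edge.

```bash
python3 - <<'E'
from h import *
c=cam('wrist');im=c['color']
m=(im.max(2)<60).astype(np.uint8); m[260:]=0; m[:170]=0
n,l,s,_=cv2.connectedComponentsWithStats(m)
for i in range(1,n):
    if s[i,4]<300 or s[i,0]>400: continue
    print(s[i])
    if s[i,0]>260:
        rows=[np.where(l[v]==i)[0] for v in range(215,240,4)]
        print([(r.min(),r.max()) for r in rows])
        L=np.mean([onz(c,r.min(),v,.15) for r,v in zip(rows,range(215,240,4))],0)
        Rr=np.mean([onz(c,r.max()+1,v,.15) for r,v in zip(rows,range(215,240,4))],0)
        b=onz(c,308,s[i,1]+s[i,3],.15);print('L',L,'R',Rr,'b',b,'ctr',(L+Rr)/2, 'xc',b[0]+.015)
E
```

```text
[ 180  178   39   74 2350]
[ 297  188   23   55 1204]
[(np.int64(297), np.int64(319)), (np.int64(297), np.int64(319)), (np.int64(297), np.int64(319)), (np.int64(297), np.int64(319)), (np.int64(297), np.int64(319)), (np.int64(297), np.int64(318)), (np.int64(297), np.int64(318))]
L [ 0.47402638 -0.24404716  0.15      ] R [ 0.47346265 -0.25881791  0.15      ] b [ 0.46277616 -0.25073106  0.15      ] ctr [ 0.47374452 -0.25143253  0.15      ] xc 0.4777761613271441
```

Request:
arm_command --pt "0.2 -0.3 3 0 0.2" --pt "0.2 -0.3 7 0 0.2" --pt "0.2 -0.3 10 0 0.2" --pt "0.2 -0.3 12 0 0.2" --pt "0.2 -0.3 13.1 0 0.2" --pt "0.2 -0.3 13.1 0 0.2" --pt "0.2 -0.3 13.1 0 -1" --pt "0.2 -0.3 13.1 0 -1" --pt "0.2 -0.3 13.1 0 -1" --pt "0.2 -0.3 13.1 0 -1" --pt "0.2 -0.3 13.1 0 -1"

```text
time_s: 3.22
ee_pos: [0.4783, -0.2508, 0.1204]
orientation: [1.0, -0.017, 0.001, 0.001]
wrist_force: [0.2, -0.4, 6.2]
gripper_width: 0.156
grasp_force: 60.0
```

Request:
arm_command --pt "0 0 -1 0 -1" --pt "0 0 -3 0 -1" --pt "0 0 -6 0 -1" --pt "0 0 -9 0 -1" --pt "0 0 -12 0 -1" --pt "0 0 -15 0 -1" --pt "0 0 -15 0 -1" --pt "0 0 -15 0 -1"

```text
time_s: 4.22
ee_pos: [0.4761, -0.2494, 0.2675]
orientation: [1.0, -0.017, -0.001, -0.001]
wrist_force: [0.5, 0.5, -1.9]
gripper_width: 0.164
grasp_force: 59.2
```

```bash
python3 - <<'E'
from h import *
c=cam('wrist','w2')
move([0.494,.183,.27],.253)
print(ray(c,c['cx'],c['cy']))
E
```

```text
now [ 0.4758 -0.2493  0.2669] yaw -0.034 F [ 0.3 -1.1 -2.1] t 4.275 w 0.1608714439133417 q7 -1.224169143729926
shift cm [  0.35 -43.27  -0.24] turn -0.287
(array([ 0.55773411, -0.25260815,  0.43395988]), array([-0.31711612,  0.01279781, -0.94830036]))
```

View pics/w2.png

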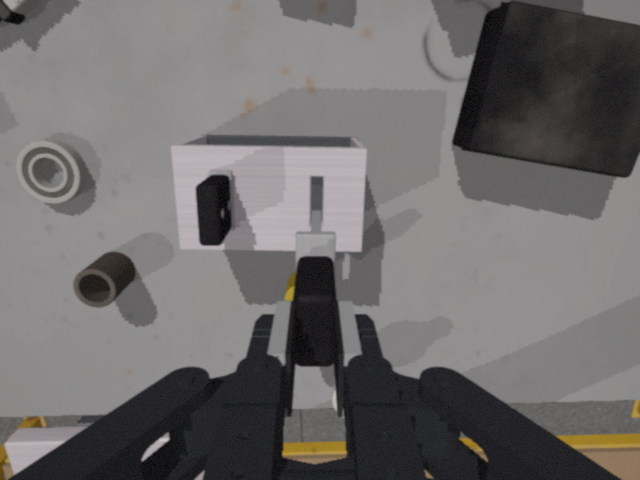

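The narrow gauge is held between the fingers, with its empty slot at (316,200). The wide gauge is still in the rack. I'll go to the window next, standing 3 cm short of it for a look.

Request:
arm_command --pt "0.3 -6 -0.2 0 -1" --pt "0.3 -12 -0.2 -0.1 -1" --pt "0.3 -18 -0.2 -0.2 -1" --pt "0.3 -24 -0.2 -0.29 -1" --pt "0.3 -30 -0.2 -0.29 -1" --pt "0.3 -36 -0.2 -0.29 -1" --pt "0.3 -41 -0.2 -0.29 -1" --pt "0.3 -43.3 -0.2 -0.29 -1" --pt "0.3 -43.3 -0.2 -0.29 -1" --pt "0.3 -43.3 -0.2 -0.29 -1" --pt "0.3 -43.3 -0.2 -0.29 -1"

```text
time_s: 5.65
ee_pos: [0.4952, 0.1802, 0.2704]
orientation: [0.992, 0.126, -0.001, 0.001]
wrist_force: [0.5, -0.3, -1.1]
gripper_width: 0.155
grasp_force: 59.2
```

```bash
python3 - <<'E'
from h import *
c=cam('wrist');im=c['color']
s=cam('scene');t=cam('top')
move([0.494,.183,.27],.253)
win=[.524,.1907,.104]
print(proj(c,win)); u,v=proj(c,win).astype(int)
e=manip.sense()['ee_pos']; x,y=proj(s,e-[0,0,.05]).astype(int)
print(x,y)
a=cv2.resize(im[max(0,v-70):max(0,v-70)+150,u-75:u+75],(400,400),interpolation=cv2.INTER_CUBIC)
b=cv2.resize(s['color'][y-70:y+80,x-75:x+75],(400,400),interpolation=cv2.INTER_CUBIC)
print('corner',max(0,v-70),u-75,'scene',y-70,x-75)
np.save('w3.npy',im); cv2.imwrite('pics/c3.png',np.hstack([a,b])[:,:,::-1])
E
```

```text
now [0.4952 0.1812 0.271 ] yaw 0.2535 F [-0.3 -0.3 -0.5] t 5.8 w 0.16134892385077068 q7 -1.8166535058449278
shift cm [-0.07 -0.2   0.1 ] turn 0.0
[310.02673303 163.98817305]
256 226
corner 93 235 scene 156 181
```

View pics/c3.png

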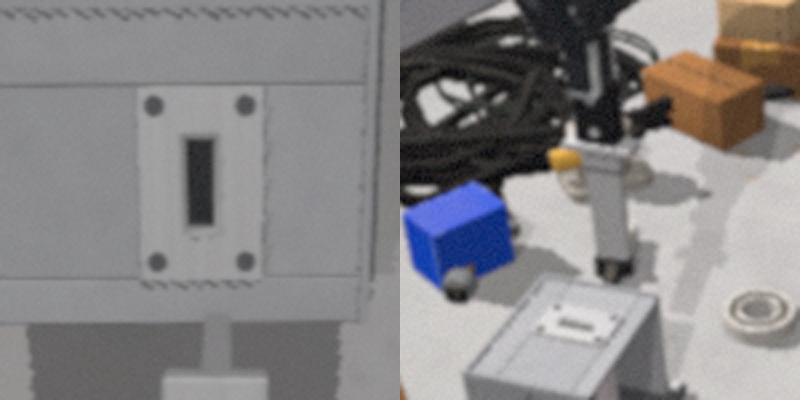

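The left crop (wrist) shows the dark slot centred at about crop (200,181), pixel (310,161). The gauge's collar is at crop (215,385), and its blade runs up to the tip at about crop (217,317). The right crop (scene) shows the gauge hanging upright above the guard's front.

```bash
cat >> h.py <<'E'
def slot(c,win,z=.102,half=45):
    g=cv2.cvtColor(c['color'],cv2.COLOR_RGB2GRAY); u,v=proj(c,win).astype(int)
    m=np.zeros_like(g); sub=g[v-half:v+half,u-25:u+25]; m[v-half:v+half,u-25:u+25]=sub<85
    n,l,s,ct=cv2.connectedComponentsWithStats(m)
    for i in range(1,n):
        if s[i,4]>80:
            r=cv2.minAreaRect(np.argwhere(l==i)[:,::-1].astype(np.float32)); bx=cv2.boxPoints(r)
            q=np.array([onz(c,a+.5-.5,b,z) for a,b in bx]); e=sorted([q[1]-q[0],q[2]-q[1]],key=np.linalg.norm)
            d=e[1]*np.sign(e[1][0]); print('slot px',ct[i],s[i],'at',q.mean(0).round(4),'size',[np.linalg.norm(k).round(4) for k in e],'yaw',np.arctan2(d[1],d[0]).round(3))
E
python3 - <<'E'
from h import *
c=cam('wrist'); slot(c,[.524,.1907,.104])
g=cv2.cvtColor(c['color'],cv2.COLOR_RGB2GRAY)
for v in range(206,242,3): print(v,g[v,294:340:1].tolist())
e=manip.sense()['ee_pos'];ax=np.array([np.cos(.2535),np.sin(.2535),0])
for dz,h in((-.1064,12),(-.0204,12),(-.0204,24)): print('expected +x edge',dz,h,proj(c,e+ax*h/1000+[0,0,dz]))
E
```

```text
slot px [311.         161.39160839] [307 146   9  32 286] at [0.5257 0.1916 0.102 ] size [np.float64(0.0062), np.float64(0.0241)] yaw 0.254
206 [141, 145, 144, 145, 145, 141, 142, 144, 141, 145, 144, 144, 141, 145, 142, 144, 141, 140, 143, 141, 143, 142, 141, 143, 139, 138, 139, 141, 142, 140, 141, 140, 140, 141, 141, 140, 142, 140, 139, 142, 143, 141, 140, 139, 139, 139]
209 [142, 141, 144, 142, 143, 142, 142, 142, 140, 146, 142, 143, 143, 141, 142, 138, 141, 140, 139, 138, 140, 141, 138, 140, 137, 140, 136, 141, 141, 140, 140, 140, 139, 140, 141, 139, 140, 139, 141, 138, 138, 141, 140, 139, 139, 139]
212 [141, 142, 142, 142, 143, 143, 142, 143, 142, 140, 144, 144, 140, 140, 142, 140, 138, 132, 130, 129, 127, 127, 126, 127, 128, 128, 130, 135, 138, 138, 140, 139, 138, 141, 140, 138, 140, 137, 139, 140, 136, 140, 140, 136, 139, 136]
215 [99, 101, 99, 100, 102, 99, 103, 102, 102, 101, 103, 101, 98, 99, 100, 101, 107, 113, 124, 128, 128, 126, 128, 129, 129, 127, 123, 115, 104, 102, 101, 99, 100, 100, 98, 100, 99, 100, 100, 100, 102, 100, 99, 101, 99, 100]
218 [101, 103, 102, 99, 100, 1
[... 1306 characters left out ...]
5, 131, 135, 133, 135, 133, 133, 123, 115, 105, 101, 100, 105]
236 [107, 124, 145, 156, 162, 165, 164, 163, 163, 165, 164, 166, 166, 167, 164, 165, 164, 163, 164, 165, 165, 163, 161, 162, 163, 163, 163, 164, 167, 168, 167, 165, 165, 163, 165, 164, 163, 164, 163, 163, 151, 130, 107, 100, 102, 103]
239 [105, 122, 142, 154, 158, 158, 160, 159, 157, 159, 160, 161, 159, 161, 160, 160, 159, 161, 157, 158, 158, 160, 159, 155, 155, 157, 160, 159, 159, 160, 161, 160, 159, 160, 162, 160, 158, 158, 156, 154, 145, 124, 107, 101, 101, 101]
expected +x edge -0.1064 12 [313.39481019 206.47534367]
expected +x edge -0.0204 12 [312.97931748 251.95883925]
expected +x edge -0.0204 24 [312.95881305 227.29461303]
```

```bash
python3 - <<'E'
from h import *
c=cam('wrist'); s=manip.sense(); e=s['ee_pos'];y=.2535;ax=np.array([np.cos(y),np.sin(y),0])
tip=onz(c,316.3,210.7,e[2]-.1064)-.012*ax
win=np.array([.5257,.1916,.104]); print('tip-tcp tool',(R.from_quat(s['orientation']).inv().apply(tip-e)*1000).round(1),tip)
t=e+win-tip; t[2]=.217; move(t,.254)
E
```

```text
tip-tcp tool [ -2.8   1.8 106.4] [0.49284951 0.17939019 0.16467539]
now [0.4951 0.1819 0.2711] yaw 0.2545 F [ 0.2 -0.8 -1.3] t 5.9 w 0.15951141825218948 q7 -1.8167387858640447
shift cm [ 3.49 -0.36  5.41] turn 0.001
```

Request:
arm_command --pt "3.5 -0.35 0 0 -1" --pt "3.5 -0.35 2 0 -1" --pt "3.5 -0.35 4 0 -1" --pt "3.5 -0.35 5.2 0 -1" --pt "3.5 -0.35 5.2 0 -1" --pt "3.5 -0.35 5.2 0 -1" --pt "3.5 -0.35 5.2 0 -1"

```text
time_s: 6.78
ee_pos: [0.5286, 0.1952, 0.2201]
orientation: [0.992, 0.128, 0.001, -0.0]
wrist_force: [0.0, 0.2, -0.9]
gripper_width: 0.163
grasp_force: 59.2
```

```bash
python3 - <<'E'
from h import *
c=cam('wrist');s=cam('scene');move([0.56,.2,.217],.254)
e=manip.sense()['ee_pos'];print(proj(c,[.5257,.1916,.104]))
u,v=proj(c,e-[0,0,.11]).astype(int);x,y=proj(s,[.5257,.1916,.12]).astype(int)
a=cv2.resize(c['color'][v-70:v+30,u-50:u+50],(400,400),interpolation=cv2.INTER_CUBIC)
b=cv2.resize(s['color'][y-50:y+50,x-50:x+50],(400,400),interpolation=cv2.INTER_CUBIC)
print('corner',u-50,v-70,x-50,y-50)
cv2.imwrite('pics/c4.png',np.hstack([a,b])[:,:,::-1])
E
```

```text
now [0.5284 0.1951 0.2198] yaw 0.2558 F [ 0.5 -0.6 -0.3] t 6.875 w 0.1618834610217692 q7 -1.87172338300091
shift cm [3.18 0.32 0.29] turn 0.002
[318.02317484 225.55963728]
corner 264 153 195 220
```

View pics/c4.png

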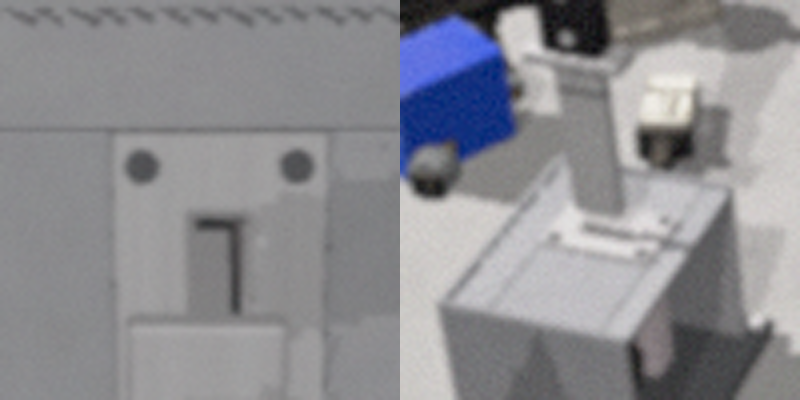

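The wrist crop shows the tip just above the slot. The blade spans crop x 190–230, and the slot's dark right edge is at about 240. The slot's far edge is at row 217 and the tip's far edge at about 227, so the blade sits roughly 1 mm too far left. The scene crop shows it upright over the window.

```bash
python3 - <<'E'
from h import *
c=cam('wrist');g=cv2.cvtColor(c['color'],cv2.COLOR_RGB2GRAY)
for v in range(203,232,2): print(v,g[v,306:330].tolist())
print([int(g[v,315]) for v in range(200,236)])
E
```

```text
203 [155, 157, 158, 158, 157, 156, 157, 158, 157, 159, 157, 159, 159, 159, 156, 155, 157, 158, 155, 156, 156, 157, 155, 151]
205 [156, 158, 157, 153, 147, 141, 140, 139, 137, 137, 139, 138, 139, 138, 139, 136, 137, 141, 137, 136, 140, 146, 147, 144]
207 [157, 156, 157, 151, 140, 127, 113, 99, 87, 88, 90, 88, 84, 85, 87, 95, 99, 100, 108, 120, 129, 135, 140, 143]
209 [156, 157, 158, 151, 138, 126, 109, 86, 69, 65, 62, 62, 66, 59, 58, 62, 69, 87, 110, 129, 134, 137, 139, 142]
211 [157, 157, 156, 152, 139, 128, 126, 121, 121, 119, 122, 120, 118, 117, 110, 91, 74, 89, 114, 132, 133, 137, 142, 142]
213 [157, 158, 154, 152, 138, 131, 128, 127, 126, 128, 127, 127, 127, 124, 117, 91, 74, 89, 114, 130, 131, 130, 138, 142]
215 [155, 155, 157, 152, 142, 129, 125, 127, 127, 128, 128, 127, 127, 124, 113, 91, 75, 86, 114, 132, 138, 142, 146, 144]
217 [154, 155, 155, 151, 143, 129, 127, 127, 126, 125, 127, 130, 127, 124, 118, 93, 67, 83, 113, 133, 139, 144, 149, 146]
219 [156, 156, 155, 154, 142, 130, 128, 125, 127, 129, 125, 127, 127, 125, 122, 102, 73, 80, 116, 135, 138, 143, 146, 145]
221 [156, 
[... 206 characters left out ...]
115, 135, 140, 141, 142, 142]
225 [156, 157, 156, 152, 142, 133, 129, 127, 128, 129, 129, 127, 129, 130, 124, 105, 70, 80, 114, 134, 137, 136, 138, 141]
227 [154, 155, 157, 153, 144, 131, 128, 129, 128, 127, 125, 131, 127, 127, 122, 106, 66, 78, 115, 135, 129, 131, 139, 142]
229 [155, 156, 157, 154, 141, 131, 127, 128, 128, 127, 127, 128, 128, 129, 127, 103, 69, 75, 113, 138, 138, 142, 147, 143]
231 [140, 137, 142, 139, 133, 128, 127, 128, 126, 130, 128, 127, 129, 128, 126, 116, 106, 101, 118, 129, 134, 134, 137, 133]
[155, 158, 157, 159, 151, 137, 119, 88, 56, 65, 94, 119, 124, 128, 127, 128, 124, 125, 128, 129, 128, 124, 126, 128, 128, 129, 127, 127, 128, 127, 130, 130, 127, 133, 148, 165]
```

```bash
python3 - <<'E'
from h import *
c=cam('wrist');s=manip.sense();r=R.from_quat(s['orientation']);e=s['ee_pos'];I=lambda p:(1000*r.inv().apply(p-e)).round(2)
t=I(onz(c,316.2,210.0,e[2]-.1064));w=I(onz(c,318,206.8,.102));print(t,w,'centre shift x,y mm',w[0]-13-(t[0]-12),w[1]-t[1],e)
for dz in(-.108,-.105):print(I(onz(c,316.2,210.0,e[2]+dz)))
E
```

```text
[  9.76   1.42 106.41] [  9.13   2.69 117.47] centre shift x,y mm -1.629999999999999 1.27 [0.52816162 0.19497284 0.21945741]
[  9.35   1.43 108.01]
[ 10.13   1.41 105.01]
```

Request:
arm_command --pt "-0.13 0.12 0 0 -1" --pt "-0.13 0.12 0 0 -1" --pt "-0.13 0.12 0.4 0 -1" --pt "-0.13 0.12 0.8 0 -1" --pt "-0.13 0.12 1.2 0 -1" --pt "-0.13 0.12 1.5 0 -1" --pt "-0.13 0.12 1.5 0 -1"

```text
time_s: 7.85
ee_pos: [0.5267, 0.1933, 0.2036]
orientation: [0.992, 0.128, -0.0, 0.0]
wrist_force: [0.4, -0.3, -0.9]
gripper_width: 0.159
grasp_force: 59.2
```

```bash
python3 - <<'E'
from h import *
c=cam('wrist');s=manip.sense();print(s['ee_pos'],s['wrist_force'],s['wrist_torque'])
g=cv2.cvtColor(c['color'],cv2.COLOR_RGB2GRAY)
u,v=proj(c,[.5257,.1916,.104]).astype(int)
for k in range(v-24,v+20,4): print(k,g[k,u-16:u+14].tolist())
E
```

```text
[0.52688176 0.19337112 0.2038351 ] [ 0.32348324  1.31142905 -0.96343573] [ 0.0433752  -0.02010379  0.0118548 ]
204 [157, 156, 154, 156, 156, 155, 157, 156, 158, 158, 158, 157, 156, 158, 157, 158, 156, 156, 158, 157, 157, 157, 157, 155, 154, 156, 157, 157, 158, 158]
208 [158, 155, 153, 154, 155, 157, 156, 149, 135, 131, 134, 130, 131, 129, 127, 129, 132, 131, 131, 130, 128, 130, 129, 133, 135, 136, 146, 152, 153, 153]
212 [158, 157, 154, 154, 155, 157, 154, 146, 131, 120, 103, 90, 110, 123, 127, 126, 123, 120, 123, 125, 117, 101, 93, 97, 111, 116, 127, 138, 140, 141]
216 [158, 155, 153, 153, 155, 157, 155, 149, 134, 123, 106, 101, 119, 124, 127, 124, 128, 124, 126, 124, 121, 105, 93, 101, 112, 115, 129, 139, 142, 141]
220 [157, 155, 154, 154, 155, 155, 156, 148, 136, 125, 115, 113, 121, 127, 128, 126, 126, 126, 126, 127, 124, 111, 96, 100, 115, 116, 128, 138, 141, 142]
224 [155, 157, 154, 155, 155, 156, 156, 149, 140, 127, 116, 117, 124, 127, 126, 127, 124, 128, 127, 125, 124, 111, 94, 106, 112, 115, 129, 138, 141, 142]
228 [155, 157, 153, 155, 154, 156, 155, 150, 139, 129, 125, 124, 127, 128, 128, 126, 127, 128, 129, 127, 124, 110, 97, 108, 115, 122, 130, 140, 140, 141]
232 [131, 131, 132, 132, 133, 133, 131, 130, 129, 128, 128, 127, 127, 127, 128, 128, 127, 129, 129, 131, 129, 126, 124, 126, 127, 128, 125, 129, 126, 127]
236 [162, 162, 163, 161, 164, 164, 163, 165, 163, 160, 162, 160, 161, 162, 163, 162, 161, 161, 162, 161, 163, 162, 164, 165, 164, 166, 163, 166, 164, 163]
240 [152, 149, 153, 156, 157, 159, 158, 159, 158, 157, 156, 158, 156, 157, 156, 154, 153, 155, 154, 154, 157, 156, 157, 152, 153, 158, 159, 159, 158, 158]
244 [158, 156, 158, 156, 156, 158, 158, 158, 158, 157, 157, 158, 155, 157, 156, 157, 156, 154, 153, 155, 156, 157, 157, 156, 158, 159, 158, 157, 157, 155]
```

The tip is inside the slot, well centred and with no contact force. I'll keep lowering slowly.

Request:
arm_command --pt "0 0.02 0.4 0 -1" --pt "0 0.02 0.8 0 -1" --pt "0 0.02 1.2 0 -1" --pt "0 0.02 1.6 0 -1" --pt "0 0.02 2.0 0 -1" --pt "0 0.02 2.3 0 -1" --pt "0 0.02 2.5 0 -1" --pt "0 0.02 2.7 0 -1" --pt "0 0.02 2.9 0 -1" --pt "0 0.02 3.1 0 -1"

```text
time_s: 9.15
ee_pos: [0.5271, 0.1932, 0.173]
orientation: [0.992, 0.128, 0.0, -0.0]
wrist_force: [-0.7, 0.5, -1.6]
gripper_width: 0.163
grasp_force: 59.2
```

Request:
arm_command --pt "0 0 0.25 0 -1" --pt "0 0 0.5 0 -1" --pt "0 0 0.75 0 -1" --pt "0 0 1.0 0 -1" --pt "0 0 1.25 0 -1" --pt "0 0 1.5 0 -1" --pt "0 0 1.75 0 -1" --pt "0 0 2.0 0 -1" --pt "0 0 2.2 0 -1" --pt "0 0 2.4 0 -1"

```text
time_s: 10.4
ee_pos: [0.527, 0.1932, 0.1489]
orientation: [0.992, 0.128, 0.0, 0.0]
wrist_force: [0.1, 1.1, -1.3]
gripper_width: 0.161
grasp_force: 59.2
```

Request:
arm_command --pt "0 0 0.2 0 -1" --pt "0 0 0.4 0 -1" --pt "0 0 0.6 0 -1" --pt "0 0 0.8 0 -1" --pt "0 0 0.93 0 -1" --pt "0 0 0.93 0 -1" --pt "0 0 0.93 0 -1"

```text
time_s: 11.28
ee_pos: [0.5271, 0.1932, 0.1397]
orientation: [0.992, 0.128, 0.0, 0.0]
wrist_force: [-0.0, 0.0, -1.3]
gripper_width: 0.158
grasp_force: 59.2
```

```bash
python3 - <<'E'
from h import *
c=cam('scene');w=cam('wrist');s=manip.sense();print(s['ee_pos'],s['wrist_force'],s['time_s'])
x,y=proj(c,[.5257,.1916,.115]).astype(int)
a=cv2.resize(c['color'][y-25:y+25,x-25:x+25],(400,400),interpolation=cv2.INTER_CUBIC)
x2,y2=proj(w,[.5257,.1916,.115]).astype(int)
b=cv2.resize(w['color'][y2-60:y2+40,x2-50:x2+50],(400,400),interpolation=cv2.INTER_CUBIC)
print(x-25,y-25); print('px per 10mm',proj(c,[.5257,.1916,.104]),proj(c,[.5257,.1916,.119]))
cv2.imwrite('pics/c5.png',np.hstack([a,b])[:,:,::-1])
E
```

```text
[0.52711384 0.19322511 0.13979985] [ 0.36004402  0.64333933 -1.48626691] 11.375
221 247
px per 10mm [246.73603603 276.95259137] [245.88537623 270.57982884]
```

View pics/c5.png

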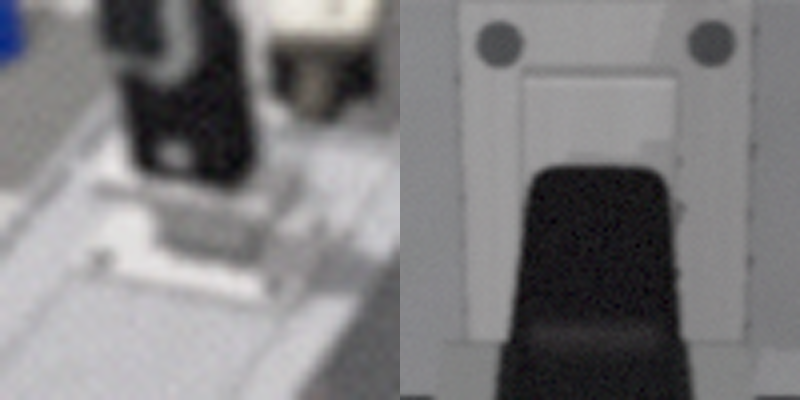

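The scene crop shows the collar's lower edge at about row 205 and the blade entering the window at about row 252, a gap of roughly 14–15 mm, as wanted. The wrist crop shows the collar centred on the window plate, with the gauge upright and unloaded.

```bash
python3 -c "
from workcell import manip
print(manip.sign_off())"
```

```text
the job is handed in; nothing more can be done
None
```

I've handed the job in with the narrow gauge held upright in the window, its depth line about level with the top (measured to 1–2 mm) and no contact force felt on the way down; the wide gauge was left in the rack, and the judge's verdict was not shown.

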